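Make up two repair kits in the computer workshop

ROBOT

A 6-joint arm with a two-finger parallel gripper is mounted at the origin on the work surface. World frame = base frame: x ahead of the robot, y to its left, z up, the work surface at z = 0. Lengths are in mm, angles in rad, forces in N, time in s.
With the tool pointing down it reaches from about 350 to 975 mm from the base axis. Payload 7.1 kg.
Tool frame: the origin (TCP) lies midway between the tips of the shut fingers; the grasp point (between the pads) lies 19 mm behind it (ctrl.grasp_offset is the distance from the TCP to the grasp point, in mm); z points along the fingers, y is the line along which they close (so a half turn about z gives the same grasp; the last joint's range is limited). The gripper opens to 88 mm and grips with 3 to 60 N. Pads are 20 mm wide; open, the fingers measure 115 mm over their backs; the gripper's body (75 mm by 178 mm) begins 61 mm behind the grasp point.
Start: joints at [1.106, 0.423, 1.63, -0, 1.089, -0.019], TCP at [269.455, 563.914, 222.675] pointing down, gripper open.
Joint ranges: [-3, 3], [-0.9, 2.11], [0.09, 2.58], [-1.31, 4.45], [0.11, 2.69], [-2.54, 2.54]. Speed limits (rad/s): [2.39, 2.39, 3.01, 3.14, 3.14, 3.14].

INTERFACE

Orientations are given as a rotation vector (axis times angle).
In Python, from workcell import ctrl gives the robot as it stands. The module is installed in compiled form; this text tells all that it offers.
- The arm moves only by the tool servo_tool, never from a script. Its argument "rows" is a list of rows, each a list of 7 numbers: the turn, a rotation vector about the tool's x, y, z as a fraction of full scale, then the shift along the tool's x, y, z as a fraction of full scale, then the finger opening in mm, from 0 to 87.8. A call has 1 to 10 rows; each row is the pose to reach, as a shift and turn from the pose commanded when the call began, along the tool's axes at that moment; what a row does not reach only later rows make up. Full scale, the value 1, is 20 cm for a shift and 1.5 rad for a turn. A row lasts 1/8 s, in which the tool goes at most 62.5 mm and 10.7 degrees, less where a joint would pass 70% of its speed; a pose out of reach is approached as far as the arm can. A call with a number of a shift or a turn outside -1 to 1 is refused whole. A call with a gripper value outside its range is refused whole. The fingers move at their own pace and stop on an object; the grip force is fixed at half the most. Time passes only in rows, so rows that repeat a pose let the fingers close. It gives the time, the measured TCP pose, the force, the opening and the grip force at its end, in the units of the state.
- ctrl.get_obs(): the state, without advancing time (a new reading comes with each control period).
- ctrl.get_image(name): name is "scene" or "top"; returns (picture, depth): 480x640x3 uint8, red, green, blue; 480x640 float32, mm along the optical axis (not along the pixel's ray), 0 where there is no reading.
- ctrl.camera_info(name): a dict with "intrinsics" (3x3 intrinsics, pixels), "k1" (the pictures are not rectified: a ray, as slopes to the right and down, at radius r is drawn at 1 + k1 r^2 times it, then the intrinsics apply), "R" (3x3) and "t" (3): a world point X has camera coordinates R X + t. Camera axes: x right, y down, z forward; pixel columns grow to the right and rows downward; lengths in mm; the calibration is good to about 2 mm. A picture is of the moment at which its call begins. camera_info takes no time and is no camera call.
- ctrl.close_job(): hands the job in; it is judged then, once.
The state is a dict: "t": time; "qpos": joint angles; "qvel": joint speeds; "joint_torque": joint torques, N m; "ee_pos": TCP position; "orientation": TCP orientation; "ft_force": force on the tool from outside, world axes, zero at the start; "moment": the same for the moment, N m; "width": finger opening in mm; "grasp_force": force on a finger pad.
Only numpy, scipy, OpenCV 4.12 (cv2) and the standard library are available. Lean on these libraries where they do the work, as an engineer would, in place of code of your own. Each camera call takes 0.05 s, during which the arm holds its last target. There are 200 camera calls.

TASK

Two computers are waiting for repair: make up their kits. For the overheating desktop, put the finned heatsink, the larger of the two fans and the paste syringe into the three-compartment tray, the syringe in the narrow compartment and one part in each of the two wide ones; for the laptop, put the battery and the screwdriver into the two-compartment tray, one in each. Everything must lie flat on the tray's floor, upright as it was, with the long things lengthwise in their compartments, and the small fan stays where it is on the bench.

Things in the scene. Friction and masses are not known exactly. Their poses are not given: they have to be found in the camera images.
- tray_three: Fixed shallow grey plastic tray, 268 mm along x, 138 mm along y, three compartments in a row along x. Origin: centre of the underside, z up. Floor 3 mm thick; rims and ribs 4 mm wide, tops 8 mm above the bench. Compartments are 130 mm long (y, centred): two wide ones, 92 mm in x, centred at x = -84 and +12 mm (heatsink, fan), and the narrow one, 68 mm, at x = +96 mm (syringe, lying along y).
- tray_two: Fixed shallow grey plastic tray, 212 mm along x, 138 mm along y, two equal compartments in a row along x. Origin: centre of the underside, z up. Floor 3 mm thick; rims and rib 4 mm wide, tops 8 mm above the bench. Compartments are 130 mm long (y, centred) and 100 mm wide (x), centred at x = -52 and +52 mm: battery in one, screwdriver in the other, lying along y.
- heatsink_center (a point): Aluminium processor heatsink with upright fins on a base plate, a block 64 mm along x, 50 mm along y, 32 mm high, about 0.16 kg, lying base down. This point is its centre, half-way up (16 mm); z up. Grip it across its 50 mm (along y); fingers closing along the tray's y have most room in the compartment.
- fan_center (a point): The larger fan: black square computer fan lying flat, 60 by 60 mm, 25 mm high, 65 g. This point is its centre, half-way up (12.5 mm); x and y along its sides, z up. Grip it across two opposite sides; fingers closing along the tray's y have most room in the compartment.
- small_fan_center (a point): The smaller fan: the same kind, 40 by 40 mm, 20 mm high. It is not part of either kit and must stay where it is, among the stock on the bench (moved less than 30 mm). This point is its centre, half-way up (10 mm).
- paste_center (a point): White syringe of thermal paste lying on its side, 104 mm long along x (plunger at -x, black cap at +x), 30 g. The barrel, 18 mm in diameter, reaches 33 mm either way from this point; a flange 36 mm wide and 18 mm high, 31 mm behind it, keeps it from rolling. This point is on the barrel's axis, 9 mm above the underside; z up. Grip the barrel here, along y.
- battery_center (a point): Laptop battery pack: dark bar of two cells side by side with rounded edges, 110 mm along x, 44 mm along y, 22 mm high, 0.19 kg. This point is its centre, half-way up (11 mm); z up. Grip it across its 44 mm (along y).
- driver_center (a point): Short screwdriver lying down, 105 mm long along x, 70 g: squarish handle 24 mm wide and high from 52 mm behind this point to 13 mm ahead, then a thin steel blade to 52 mm ahead. This point is the middle of the length, on the axis, 12 mm above the underside; z up. Grip the handle along y, best 10 to 20 mm behind this point.
There are look-alikes about, which are no part of the job. What is shaped like the part that bears fan_center but green is not meant. Of the things shaped like the part that bears heatsink_center, the aluminium one is meant.

How it is judged (in metres and radians):
At the end, for the whole second after the job is handed in: Heatsink and larger fan one in each wide compartment, syringe in the narrow one; battery and screwdriver one in each compartment of the other tray. All wholly inside, flat on the floor (3 mm, 0.08 rad), long things lengthwise within 0.4 rad, at rest, released; small fan moved under 30 mm ((((x of heatsink_center in the frame of tray_three between -0.107 and -0.061 m and y of heatsink_center in the frame of tray_three between -0.045 and 0.045 m and height (world z) of heatsink_center below 0.022 m and angle between heatsink_center's own z axis and vertical below 0.08 rad) and (x of fan_center in the frame of tray_three between -0.004 and 0.028 m and y of fan_center in the frame of tray_three between -0.04 and 0.04 m and height (world z) of fan_center below 0.0185 m and angle between fan_center's own z axis and vertical below 0.08 rad)) or ((x of heatsink_center in the frame of tray_three between -0.011 and 0.035 m and y of heatsink_center in the frame of tray_three between -0.045 and 0.045 m and height (world z) of heatsink_center below 0.022 m and angle between heatsink_center's own z axis and vertical below 0.08 rad) and (x of fan_center in the frame of tray_three between -0.1 and -0.068 m and y of fan_center in the frame of tray_three between -0.04 and 0.04 m and height (world z) of fan_center below 0.0185 m and angle between fan_center's own z axis and vertical below 0.08 rad))) and x of paste_center in the frame of tray_three between 0.071 and 0.121 m and y of paste_center in the frame of tray_three between -0.016 and 0.016 m and height (world z) of paste_center below 0.015 m and angle between paste_center's own z axis and vertical below 0.08 rad and angle between the x axis of paste_center and the y axis of tray_three, either way round below 0.4 rad and (((x of battery_center in the frame of tray_two between -0.082 and -0.022 m and y of battery_center in the frame of tray_two between -0.016 and 0.016 m and height (world z) of battery_center below 0.017 m and angle between battery_center's own z axis and vertical below 0.08 rad and angle between the x axis of battery_center and the y axis of tray_two, either way round below 0.4 rad) and (x of driver_center in the frame of tray_two between 0.01 and 0.094 m and y of driver_center in the frame of tray_two between -0.016 and 0.016 m and height (world z) of driver_center below 0.018 m and angle between driver_center's own z axis and vertical below 0.08 rad and angle between the x axis of driver_center and the y axis of tray_two, either way round below 0.4 rad)) or ((x of battery_center in the frame of tray_two between 0.022 and 0.082 m and y of battery_center in the frame of tray_two between -0.016 and 0.016 m and height (world z) of battery_center below 0.017 m and angle between battery_center's own z axis and vertical below 0.08 rad and angle between the x axis of battery_center and the y axis of tray_two, either way round below 0.4 rad) and (x of driver_center in the frame of tray_two between -0.094 and -0.01 m and y of driver_center in the frame of tray_two between -0.016 and 0.016 m and height (world z) of driver_center below 0.018 m and angle between driver_center's own z axis and vertical below 0.08 rad and angle between the x axis of driver_center and the y axis of tray_two, either way round below 0.4 rad))) and distance of small_fan_center from where it was at the start of the episode below 0.03 m and linear speed of each of heatsink, fan, paste, battery, driver below 0.02 m/s); the robot touches nothing.
It fails at once if the small fan, which belongs to neither kit, is moved 30 mm or more (distance of small_fan_center from where it was at the start of the episode above 0.03 m).
It also fails if it takes over 115 s, if anything falls off the work surface, if the arm or the gripper's body presses on something with over 40 N, if the wrist force passes 120 N, or if a joint passes its speed limit or range.

## Working session

There is one attempt and no reset: what is moved stays moved. The work goes in short steps, Python scripts to look and compute and a tool call to move; the robot and the scene stay as the last step left them, time stands still between calls to the robot, and variables do not carry over. Pictures are saved under pics/ and viewed, at most 14 in all, crops included, and the job is handed in when it is done.

Besides the shell and the picture viewer there is one more tool, called after "Emit:" by a JSON object that holds its "fn" and its "kwargs". servo_tool: Moves the arm, as the interface text tells. Its arguments: {"type":"object","properties":{"rows":{"type":"array","items":{"type":"array","items":{"type":"number"}}}},"required":["rows"]}

```bash
mkdir -p pics; cat > h.py <<'E'
import numpy as np, cv2
from workcell import ctrl
def snap(n,f):
    im,d=ctrl.get_image(n); cv2.imwrite(f'pics/{f}.png',im[:,:,::-1]); np.save(f'pics/{f}.npy',d); return im,d
def cam(n):
    c=ctrl.camera_info(n); return np.array(c['intrinsics'],float),c['k1'],np.array(c['R']),np.array(c['t']).ravel()
def rays(n,uv):
    K,k1,R,t=cam(n); uv=np.asarray(uv,float).reshape(-1,1,2)
    # r_d = r(1+k1 r^2): OpenCV model
    xy=cv2.undistortPoints(uv,K,np.array([k1,0,0,0,0.]),R=None,P=None).reshape(-1,2)
    return np.c_[xy,np.ones(len(xy))]@R, -R.T@t
def atz(n,uv,z):
    d,c=rays(n,uv); return c+d*((np.asarray(z)-c[2])/d[:,2])[:,None]
def bydepth(n,uv,dep):
    d,c=rays(n,uv); return c+d*np.asarray(dep).reshape(-1,1)
E
python3 - <<'E'
from h import *
for n in('top','scene'):
    snap(n,n+'0'); K,k,R,t=cam(n); print(n,K.round(1).tolist(),k,(-R.T@t).round(),R.round(2).tolist())
o=ctrl.get_obs(); print({k:np.round(v,3) for k,v in o.items()}, ctrl.grasp_offset)
E
```

```text
top [[439.2, 0.0, 313.2], [0.0, 439.2, 241.8], [0.0, 0.0, 1.0]] -0.015500505723762917 [295.  66. 894.] [[-0.01, -1.0, 0.01], [-0.98, 0.0, -0.2], [0.2, -0.01, -0.98]]
scene [[473.3, 0.0, 314.4], [0.0, 473.3, 235.0], [0.0, 0.0, 1.0]] -0.05682145191654537 [1081.  103. 1074.] [[-0.11, 0.99, 0.01], [0.86, 0.1, -0.51], [-0.5, -0.05, -0.86]]
{'t': np.float64(0.1), 'qpos': array([ 1.106,  0.424,  1.631, -0.   ,  1.089, -0.019]), 'qvel': array([-0.   , -0.002, -0.002,  0.001, -0.001, -0.002]), 'joint_torque': array([-1.0000e-03, -5.4562e+01, -2.7433e+01,  6.4000e-02,  1.9000e-02,
       -0.0000e+00]), 'ee_pos': array([269.252, 563.511, 222.016]), 'orientation': array([-6.940e-01, -3.064e+00,  2.000e-03]), 'ft_force': array([-0.383, -0.482,  0.424]), 'moment': array([-0.043,  0.003, -0.012]), 'grasp_force': np.float64(0.0), 'width': np.float64(87.663)} 18.700000000000003
```

View pics/top0.png

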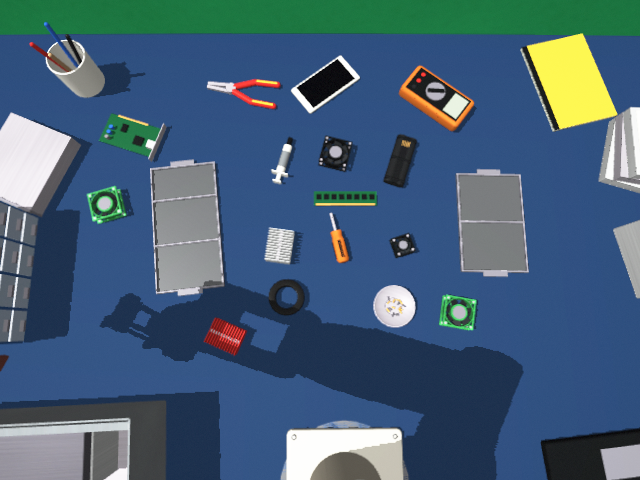

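View pics/scene0.png

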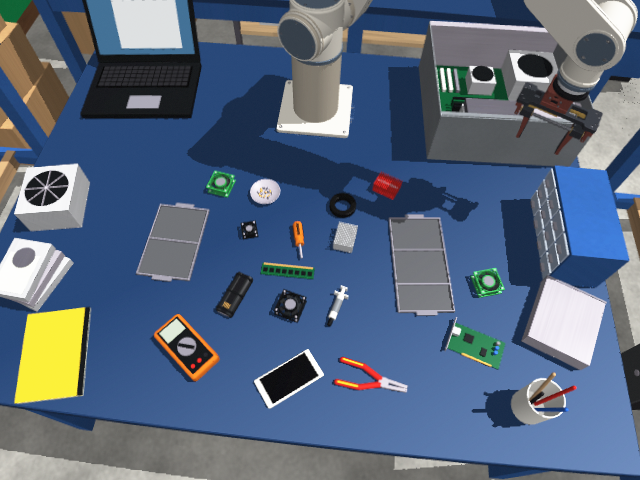

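The top view shows the three-compartment tray around (187,228), the two-compartment tray around (492,222), the heatsink (280,245), the large fan (336,153), the small fan (403,245), the syringe (284,160), the battery (400,160) and the driver (340,238). The look-alikes are the red heatsink and two green fans. Next I measure with depth and enlarged crops.

```bash
python3 - <<'E'
from h import *
import cv2
for n in('top','scene'):
    d=np.load(f'pics/{n}0.npy'); v,u=np.mgrid[0:480,0:640]
    P=bydepth(n,np.c_[u.ravel(),v.ravel()],d.ravel()).reshape(480,640,3); np.save(f'pics/{n}P.npy',P)
    m=((P[...,2]>5)&(P[...,2]<60)&(d>0)).astype(np.uint8)
    print(n,'bench z', np.median(P[...,2][(d>0)&(abs(P[...,2])<15)]).round(1), (d==0).sum())
    k,L,s,c=cv2.connectedComponentsWithStats(m,connectivity=4)
    for i in range(1,k):
        if s[i,4]<60 or s[i,4]>15000: continue
        q=P[L==i]; r=cv2.minAreaRect(q[:,:2].astype(np.float32))
        if 250<r[0][0]<700 and abs(r[0][1])<450:print(c[i].round(),s[i,4],'xy',np.round(r[0],1),'wh',np.round(r[1],1),'ang',round(r[2],1),'ztop',np.percentile(q[:,2],95).round(1))
im=cv2.imread('pics/top0.png')
cv2.imwrite('pics/c1.png',cv2.resize(im[125:275,265:425],None,fx=5,fy=5*.8,interpolation=cv2.INTER_CUBIC)[:600])
b=np.vstack([np.zeros((0,0,3),np.uint8)]) if 0 else np.hstack([im[155:300,145:230],im[155:300,450:535]])
cv2.imwrite('pics/c2.png',cv2.resize(b,None,fx=4,fy=4,interpolation=cv2.INTER_CUBIC))
E
```

```text
top bench z -0.2 1206
[154. 143.] 220 xy [694.4 403.6] wh [31.  85.7] ang 70.9 ztop 18.5
[400. 160.] 1038 xy [ 648.2 -130.5] wh [ 44.1 111.5] ang 71.4 ztop 23.4
[336. 152.] 762 xy [663.7   8.2] wh [60.1 62.9] ang 75.4 ztop 26.1
[137. 141.] 67 xy [695.4 435.3] wh [23.4 19.5] ang 73.9 ztop 9.0
[283. 161.] 374 xy [651.3 122.5] wh [ 33.  104.7] ang 82.4 ztop 18.9
[189. 164.] 240 xy [638.6 315.9] wh [115.   38.8] ang 78.2 ztop 10.2
[187. 224.] 680 xy [507.3 320.1] wh [266.9 139.3] ang 6.3 ztop 10.1
[489. 175.] 268 xy [ 606.  -318.4] wh [141.3  47.7] ang 83.0 ztop 10.2
[458. 202.] 66 xy [ 556.3 -251.2] wh [ 7.9 61.1] ang 89.6 ztop 9.8
[496. 246.] 630 xy [ 486.8 -315.6] wh [140.5 172.4] ang 88.8 ztop 10.2
[339. 243.] 454 xy [480.8   7. ] wh [104.9  26.8] ang 13.6 ztop 25.4
[280. 245.] 842 xy [462.6 124.8] wh [50.1 65.1] ang 81.8 ztop 33.1
[403. 244.] 380 xy [ 463.8 -126.7] wh [39.6 41.5] ang 18.1 ztop 21.2
[182. 288.] 280 xy [379.9 325.9] wh [135.6  54.7] ang 70.2 ztop 9.8
[286. 297.] 659 xy [359.4 110.1] wh [69.5 69.7] ang 0.4 ztop 20.9
[395. 306.] 1174 xy [ 340.7 -104.4] wh [82.  80.9] an
[... 695 characters left out ...]
3.8  26.1] ang 7.5 ztop 26.6
[345. 237.] 537 xy [463.6 125.3] wh [50.1 68. ] ang 81.5 ztop 34.7
[162. 242.] 65 xy [ 518.2 -341.7] wh [40.6 46. ] ang 33.8 ztop 11.2
[159. 264.] 69 xy [ 584.1 -334.8] wh [40.  30.5] ang 49.0 ztop 8.9
[269. 270.] 88 xy [571.2 -56.6] wh [29.7 41.3] ang 15.6 ztop 9.8
[290. 271.] 73 xy [567.4  -6.5] wh [22.9 45.9] ang 13.5 ztop 9.3
[234. 294.] 842 xy [ 647.1 -131.4] wh [ 50.8 112.4] ang 72.6 ztop 26.3
[337. 304.] 320 xy [649.8 123.6] wh [ 36.4 103.9] ang 84.0 ztop 22.0
[290. 304.] 645 xy [656.7   7.3] wh [67.3 72.9] ang 74.2 ztop 28.9
[455. 334.] 208 xy [695.9 403.5] wh [30.4 85.4] ang 71.5 ztop 20.8
[468. 337.] 96 xy [692.1 435.3] wh [26.8 33. ] ang 65.3 ztop 10.7
```

View pics/c1.png

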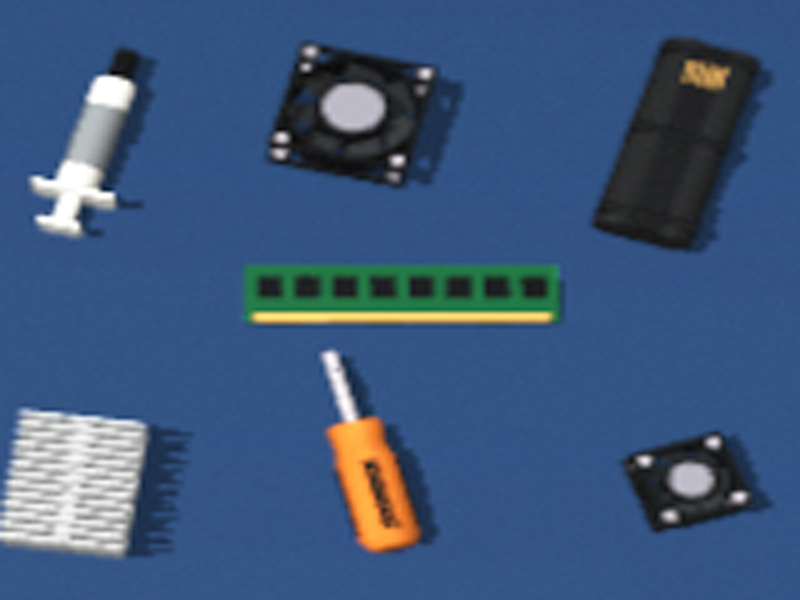

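View pics/c2.png

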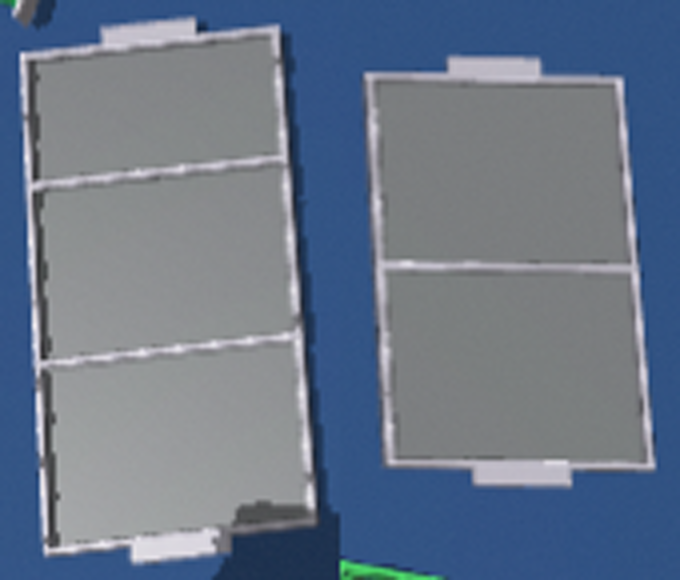

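Crops: the syringe runs from its plunger at (60,228) to the cap tip at (127,52), with the flange at (73,192). The driver runs from its tip at (330,355) to the handle end at (388,545). The tray corners are clear, and the narrow compartment of tray_three is at the far end.

```bash
python3 - <<'E'
from h import *
c1=lambda p:[265+(p[0]-2)/5,125+(p[1]-1.5)/4]
a3=[[145+(x-1.5)/4,155+(y-1.5)/4] for x,y in [(22,54),(279,28),(315,521),(45,553)]]
a2=[[450+(x-341.5)/4,155+(y-1.5)/4] for x,y in [(365,75),(622,79),(653,467),(387,464)]]
for a in(a3,a2):
    p=atz('top',a,8.)[:,:2]; print(p.round(1).tolist(),'ctr',p.mean(0).round(1))
    e=p[0]+p[1]-p[2]-p[3]; f=p[0]+p[3]-p[1]-p[2]
    print('L',np.hypot(*e)/2,np.hypot(*f)/2,'xang',np.degrees(np.arctan2(e[1],e[0])),'yang',np.degrees(np.arctan2(f[1],f[0]))-90)
p=atz('top',[c1(q) for q in [(60,228),(73,192),(127,52)]],9.)[:,:2]; print('paste plunger,flange,cap',p.round(1).tolist())
def ang(v):return np.degrees(np.arctan2(v[1],v[0]))
print(ang(p[2]-p[0]),np.hypot(*(p[2]-p[0])),np.hypot(*(p[1]-p[0])))
p=atz('top',[c1(q) for q in [(388,545),(330,355)]],12.)[:,:2]; print('driver',p.round(1).tolist(),p.mean(0),ang(p[1]-p[0]),np.hypot(*(p[1]-p[0])))
# axis fits by PCA on centreline of height masks
P=np.load('pics/topP.npy')
for nm,(x,y),r,z0 in [('paste',(651,122),60,5),('driver',(481,7),60,5),('handle',(455,-1),38,14)]:
    m=(np.hypot(P[...,0]-x,P[...,1]-y)<r)&(P[...,2]>z0)&(P[...,2]<40); q=P[m][:,:2]; c=q.mean(0); w=np.linalg.svd(q-c,full_matrices=False)[2][0]; w*=np.sign(w[0])
    s=(q-c)@w; n=np.array([-w[1],w[0]]); t=(q-c)@n
    print(nm,c.round(1),'ang',ang(w).round(1),'range',s.min().round(1),s.max().round(1),'mid',(c+w*(s.min()+s.max())/2).round(1))
    print([(int(a),round(float(np.ptp(t[(s>=a)&(s<a+6)])),0),round(float(t[(s>=a)&(s<a+6)].mean()),1)) for a in range(-60,60,6) if ((s>=a)&(s<a+6)).sum()>2])
E
```

```text
[[632.3, 402.1], [646.5, 266.1], [383.6, 237.8], [368.0, 372.8]] ctr [507.6 319.7]
L 265.1864944387216 136.26395570802865 xang 6.23910552159166 yang 6.261841622094181
[[619.2, -248.9], [616.9, -387.3], [408.1, -382.6], [410.4, -245.6]] ctr [ 513.6 -316.1]
L 208.8704624427838 137.71203470295342 xang -1.0870540388668337 yang -0.9340491847481758
paste plunger,flange,cap [[601.0, 132.9], [621.0, 127.6], [700.5, 105.2]]
-15.591437658557048 103.30957875116982 20.689519151605836
driver [[430.9, -2.3], [530.6, 20.0]] [480.75484996   8.8459552 ] 12.576731280785113 102.17930037069175
paste [646.  118.8] ang -15.7 range -47.2 58.0 mid [651.2 117.4]
[(-48, 18.0, 0.0), (-42, 8.0, 0.4), (-36, 9.0, 0.2), (-30, 33.0, 0.0), (-24, 16.0, -0.0), (-18, 17.0, -0.0), (-12, 17.0, -0.7), (-6, 17.0, 0.3), (0, 17.0, -0.5), (6, 17.0, -0.4), (12, 17.0, -0.4), (18, 51.0, 1.2), (24, 16.0, 0.4), (30, 17.0, -0.9), (36, 11.0, 1.1), (42, 10.0, 0.2), (48, 9.0, -0.7), (54, 9.0, 0.7)]
driver [466.3   4.5] ang 12.6 range -37.7 67.1 mid [480.6   7.7]
[(-42, 16.0, 0.4), (-36, 22.0, 0.2), (-30, 25.0, -0.2), (-24, 27.0, -1.0), (-18, 27.0, -0.5), (-12, 59.0, 1.3), (-6, 26.0, 0.3), (0, 25.0, -0.1), (6, 25.0, 0.4), (12, 22.0, 0.2), (18, 64.0, -0.7), (24, 22.0, -0.6), (30, 5.0, -0.2), (36, 5.0, 0.1), (42, 5.0, 0.2), (48, 5.0, -0.3), (54, 5.0, 0.1)]
handle [459.4   2.7] ang 13.5 range -30.6 32.2 mid [460.2   2.9]
[(-36, 10.0, -2.0), (-30, 21.0, -0.4), (-24, 24.0, 0.2), (-18, 26.0, 0.1), (-12, 25.0, 0.3), (-6, 26.0, 0.8), (0, 24.0, -1.3), (6, 25.0, 0.4), (12, 24.0, 0.0), (18, 19.0, 0.2), (24, 20.0, -0.1), (30, 19.0, -0.8)]
```

```bash
cat > plan.py <<'E'
import sys,json
from h import *
from scipy.spatial.transform import Rotation as Ro
# usage: plan.py "x,y,z,yaw" ... ; '/' before a waypoint starts a new call frame (at previous waypoint)
o=ctrl.get_obs(); p=o['ee_pos'].copy(); R=Ro.from_rotvec(o['orientation'])
y=R.as_matrix()[:,1]; print('t',round(o['t'],1),'pos',p.round(1),'yaw',np.degrees(np.arctan2(y[1],y[0])).round(1),'tilt',np.degrees(np.arccos(-R.as_matrix()[2,2])).round(2),'w',round(o['width'],1),'q',o['qpos'].round(2))
def Rt(psi): s,c=np.sin(psi),np.cos(psi); return np.array([[-s,c,0],[c,s,0],[0,0,-1]]).astype(float)
M=R.as_matrix(); P=p; lastM,lastP=M,P
for a in sys.argv[1:]:
    if a=='/': M,P=lastM,lastP; print('--new call'); continue
    x=np.array([float(v) for v in a.split(',')]); cur=np.arctan2(lastM[1,1],lastM[0,1])
    d=np.radians(x[3])-cur; 
    d=(d+np.pi/2)%np.pi-np.pi/2
    T=Rt(cur+d); lastM,lastP=T,x[:3]
    print(a,'turn',(Ro.from_matrix(M.T@T).as_rotvec()/1.5).round(3),'shift',(M.T@(x[:3]-P)/200).round(3),'deg',np.degrees(d).round())
E
python3 plan.py 366,344,150,81.8 / 462.6,124.8,110,81.8 462.6,124.8,5,81.8 / 462.6,124.8,70,96.2 424,310.7,70,96.2 424,310.7,8,96.2
```

```text
t 0.1 pos [269.3 563.5 222. ] yaw 64.5 tilt 0.07 w 87.7 q [ 1.11  0.42  1.63 -0.    1.09 -0.02]
366,344,150,81.8 turn [-0.001 -0.    -0.202] shift [-0.91  -0.781  0.361] deg 17.0
--new call
462.6,124.8,110,81.8 turn [0. 0. 0.] shift [-0.634 -1.016  0.2  ] deg 0.0
462.6,124.8,5,81.8 turn [0. 0. 0.] shift [-0.634 -1.016  0.725] deg 0.0
--new call
462.6,124.8,70,96.2 turn [ 0.     0.    -0.168] shift [ 0.     0.    -0.325] deg 14.0
424,310.7,70,96.2 turn [ 0.     0.    -0.168] shift [ 0.324  0.892 -0.325] deg 0.0
424,310.7,8,96.2 turn [ 0.     0.    -0.168] shift [ 0.324  0.892 -0.015] deg 0.0
```

Emit:
{"fn": "servo_tool", "kwargs": {"rows": [[0, 0, -0.2, -0.93, -0.85, 0.36, 76], [0, 0, -0.2, -0.93, -0.85, 0.36, 76], [0, 0, -0.2, -0.93, -0.85, 0.36, 76], [0, 0, -0.2, -0.93, -0.85, 0.36, 76], [0, 0, -0.2, -0.93, -0.85, 0.36, 76], [0, 0, -0.2, -0.93, -0.85, 0.36, 76]]}}

```text
t: 0.85
ee_pos: [364.3, 330.2, 150.7]
orientation: [-0.232, -3.133, -0.0]
ft_force: [0.1, 0.6, -0.4]
width: 76.0
grasp_force: 0.0
```

```bash
python3 plan.py 462.6,124.8,110,81.8 462.6,124.8,8,81.8
```

```text
t 0.8 pos [364.3 330.2 150.7] yaw 81.5 tilt 0.01 w 76.0 q [ 0.71  0.34  1.97  0.    0.83 -0.71]
462.6,124.8,110,81.8 turn [ 0.    -0.    -0.003] shift [-0.637 -0.943  0.203] deg 0.0
462.6,124.8,8,81.8 turn [ 0.    -0.    -0.003] shift [-0.637 -0.943  0.713] deg 0.0
```

Emit:
{"fn": "servo_tool", "kwargs": {"rows": [[0, 0, 0, -0.637, -0.943, 0.2, 76], [0, 0, 0, -0.637, -0.943, 0.2, 76], [0, 0, 0, -0.637, -0.943, 0.2, 76], [0, 0, 0, -0.637, -0.943, 0.2, 76], [0, 0, 0, -0.637, -0.943, 0.2, 76], [0, 0, 0, -0.637, -0.943, 0.5, 76], [0, 0, 0, -0.637, -0.943, 0.71, 76], [0, 0, 0, -0.637, -0.943, 0.71, 76]]}}

```text
t: 1.85
ee_pos: [460.7, 126.6, 6.7]
orientation: [-0.225, -3.129, 0.002]
ft_force: [-0.5, 0.5, 1.7]
width: 75.7
grasp_force: 0.0
```

```bash
python3 plan.py 462.6,124.8,5,81.8 462.6,124.8,70,96.2 424,310.7,70,96.2 424,310.7,9,96.2
```

```text
t 1.9 pos [460.7 126.6   6.7] yaw 81.8 tilt 0.3 w 75.7 q [ 0.24  0.59  2.05  0.    0.5  -1.18]
462.6,124.8,5,81.8 turn [-0.001 -0.003 -0.   ] shift [-0.011 -0.007  0.009] deg 0.0
462.6,124.8,70,96.2 turn [-0.001 -0.003 -0.168] shift [-0.009 -0.008 -0.316] deg 14.0
424,310.7,70,96.2 turn [-0.001 -0.003 -0.168] shift [ 0.315  0.884 -0.316] deg 0.0
424,310.7,9,96.2 turn [-0.001 -0.003 -0.168] shift [ 0.313  0.885 -0.011] deg 0.0
```

Emit:
{"fn": "servo_tool", "kwargs": {"rows": [[0, 0, 0, -0.01, 0, 0, 76], [0, 0, 0, -0.01, 0, 0, 40], [0, 0, 0, -0.01, 0, 0, 40], [0, 0, 0, -0.01, 0, 0, 40], [0, 0, 0, -0.01, 0, 0, 40], [0, 0, 0, -0.01, 0, 0, 40], [0, 0, 0, -0.01, 0, -0.15, 40], [0, 0, 0, -0.01, 0, -0.3, 40], [0, 0, 0, -0.01, 0, -0.3, 40]]}}

```text
t: 2.98
ee_pos: [465.9, 125.1, 70.3]
orientation: [0.229, 3.129, 0.002]
ft_force: [-0.3, -0.4, -2.8]
width: 49.9
grasp_force: 30.0
```

```bash
python3 plan.py 424,310.7,70,96.2 424,310.7,10,96.2
```

```text
t 3.0 pos [465.9 125.1  70.3] yaw 81.6 tilt 0.23 w 49.9 q [ 0.24  0.47  2.03 -0.    0.64 -1.19]
424,310.7,70,96.2 turn [ 0.001  0.003 -0.17 ] shift [0.342 0.887 0.002] deg 15.0
424,310.7,10,96.2 turn [ 0.001  0.003 -0.17 ] shift [0.344 0.887 0.302] deg 0.0
```

Emit:
{"fn": "servo_tool", "kwargs": {"rows": [[0, 0, -0.17, 0.342, 0.887, 0, 40], [0, 0, -0.17, 0.342, 0.887, 0, 40], [0, 0, -0.17, 0.342, 0.887, 0, 40], [0, 0, -0.17, 0.342, 0.887, 0, 40], [0, 0, -0.17, 0.342, 0.887, 0, 40], [0, 0, -0.17, 0.342, 0.887, 0.15, 40], [0, 0, -0.17, 0.342, 0.887, 0.27, 40], [0, 0, -0.17, 0.342, 0.887, 0.29, 40], [0, 0, -0.17, 0.342, 0.887, 0.29, 40]]}}

```text
t: 4.1
ee_pos: [422.7, 308.3, 11.0]
orientation: [0.168, -3.136, 0.002]
ft_force: [-3.3, -0.1, 7.7]
width: 50.1
grasp_force: 30.0
```

```bash
python3 plan.py 424,310.7,9,96.2 424,310.7,100,96.2 / 663.7,8.2,110,75.4
```

```text
t 4.1 pos [422.7 308.3  11. ] yaw 96.1 tilt 0.11 w 50.1 q [ 0.61  0.62  1.95 -0.    0.57 -1.07]
424,310.7,9,96.2 turn [-0.001 -0.001 -0.001] shift [-0.008  0.011  0.01 ] deg 0.0
424,310.7,100,96.2 turn [-0.001 -0.001 -0.001] shift [-0.007  0.011 -0.445] deg 0.0
--new call
663.7,8.2,110,75.4 turn [0.    0.    0.242] shift [-1.028 -1.633 -0.05 ] deg -21.0
```

Emit:
{"fn": "servo_tool", "kwargs": {"rows": [[0, 0, 0, 0, 0, 0.005, 50], [0, 0, 0, 0, 0, 0.005, 80], [0, 0, 0, 0, 0, 0.005, 80], [0, 0, 0, 0, 0, 0, 80], [0, 0, 0, 0, 0, -0.2, 80], [0, 0, 0, 0, 0, -0.45, 80], [0, 0, 0.12, -0.3, -0.5, -0.45, 80], [0, 0, 0.24, -0.6, -0.98, -0.45, 80], [0, 0, 0.24, -0.6, -0.98, -0.45, 80], [0, 0, 0.24, -0.6, -0.98, -0.45, 80]]}}

```text
t: 5.35
ee_pos: [564.8, 126.2, 100.7]
orientation: [0.395, 3.116, -0.0]
ft_force: [-0.3, 0.9, 0.3]
width: 80.2
grasp_force: 0.0
```

```bash
python3 plan.py 663.7,8.2,90,75.4 663.7,8.2,4,75.4
```

```text
t 5.3 pos [564.8 126.2 100.7] yaw 75.5 tilt 0.02 w 80.2 q [ 0.2   0.52  1.81 -0.    0.81 -1.12]
663.7,8.2,90,75.4 turn [0.    0.    0.002] shift [-0.626 -0.448  0.054] deg -0.0
663.7,8.2,4,75.4 turn [0.    0.    0.002] shift [-0.626 -0.448  0.484] deg 0.0
```

Emit:
{"fn": "servo_tool", "kwargs": {"rows": [[0, 0, 0, -0.626, -0.448, 0.05, 80], [0, 0, 0, -0.626, -0.448, 0.05, 80], [0, 0, 0, -0.626, -0.448, 0.05, 80], [0, 0, 0, -0.626, -0.448, 0.15, 80], [0, 0, 0, -0.626, -0.448, 0.35, 80], [0, 0, 0, -0.626, -0.448, 0.48, 80], [0, 0, 0, -0.626, -0.448, 0.48, 80], [0, 0, 0, -0.626, -0.448, 0.48, 80]]}}

```text
t: 6.35
ee_pos: [661.0, 11.7, 3.7]
orientation: [-0.391, -3.115, 0.0]
ft_force: [0.1, -0.1, 1.1]
width: 79.9
grasp_force: 0.0
```

```bash
python3 plan.py 663.7,8.2,80,75.4 519.4,321.1,80,96.2
```

```text
t 6.3 pos [661.   11.7   3.7] yaw 75.7 tilt 0.12 w 79.9 q [-0.    0.76  1.63  0.    0.75 -1.32]
663.7,8.2,80,75.4 turn [-0.    -0.001  0.003] shift [-0.017 -0.014 -0.381] deg -0.0
519.4,321.1,80,96.2 turn [-0.    -0.001 -0.239] shift [ 1.069  1.324 -0.38 ] deg 21.0
```

Emit:
{"fn": "servo_tool", "kwargs": {"rows": [[0, 0, 0, -0.012, -0.01, 0, 80], [0, 0, 0, -0.012, -0.01, 0, 50], [0, 0, 0, -0.012, -0.01, 0, 50], [0, 0, 0, -0.012, -0.01, 0, 50], [0, 0, 0, -0.012, -0.01, 0, 50], [0, 0, 0, -0.012, -0.01, -0.15, 50], [0, 0, 0, -0.012, -0.01, -0.35, 50], [0, 0, -0.1, 0.3, 0.3, -0.35, 50], [0, 0, -0.2, 0.6, 0.6, -0.35, 50], [0, 0, -0.24, 0.7, 0.7, -0.35, 50]]}}

```text
t: 7.6
ee_pos: [567.5, 170.6, 74.8]
orientation: [-0.175, 3.136, 0.0]
ft_force: [-0.1, -0.1, -1.0]
width: 59.7
grasp_force: 30.0
```

```bash
python3 plan.py 519.4,321.1,70,96.2 519.4,321.1,7,96.2
```

```text
t 7.6 pos [567.5 170.6  74.8] yaw 96.4 tilt 0.02 w 59.7 q [ 0.27  0.58  1.79  0.    0.78 -1.41]
519.4,321.1,70,96.2 turn [0.    0.    0.002] shift [0.155 0.774 0.024] deg -0.0
519.4,321.1,7,96.2 turn [0.    0.    0.002] shift [0.155 0.774 0.339] deg 0.0
```

Emit:
{"fn": "servo_tool", "kwargs": {"rows": [[0, 0, 0, 0.155, 0.774, 0.02, 50], [0, 0, 0, 0.155, 0.774, 0.02, 50], [0, 0, 0, 0.155, 0.774, 0.02, 50], [0, 0, 0, 0.155, 0.774, 0.02, 50], [0, 0, 0, 0.155, 0.774, 0.15, 50], [0, 0, 0, 0.155, 0.774, 0.28, 50], [0, 0, 0, 0.155, 0.774, 0.33, 50], [0, 0, 0, 0.155, 0.774, 0.335, 50], [0, 0, 0, 0.155, 0.774, 0.335, 50]]}}

```text
t: 8.72
ee_pos: [521.3, 319.5, 8.0]
orientation: [-0.17, 3.137, 0.0]
ft_force: [-0.2, 0.2, 0.1]
width: 60.0
grasp_force: 30.0
```

```bash
python3 plan.py 519.4,321.1,7,96.2 519.4,321.1,90,96.2 650.5,117.5,90,74.3
```

```text
t 8.7 pos [521.3 319.5   8. ] yaw 96.2 tilt 0.03 w 60.0 q [ 0.53  0.7   1.75 -0.    0.69 -1.15]
519.4,321.1,7,96.2 turn [0. 0. 0.] shift [0.009 0.009 0.005] deg -0.0
519.4,321.1,90,96.2 turn [0. 0. 0.] shift [ 0.008  0.009 -0.41 ] deg 0.0
650.5,117.5,90,74.3 turn [0.    0.    0.255] shift [-0.533 -1.074 -0.41 ] deg -22.0
```

Emit:
{"fn": "servo_tool", "kwargs": {"rows": [[0, 0, 0, 0.008, 0.005, 0.006, 50], [0, 0, 0, 0.008, 0.005, 0.006, 80], [0, 0, 0, 0.008, 0.005, 0.006, 80], [0, 0, 0, 0.008, 0.005, 0.006, 80], [0, 0, 0, 0.008, 0.005, -0.2, 80], [0, 0, 0, 0.008, 0.005, -0.42, 80], [0, 0, 0.12, -0.25, -0.45, -0.42, 60], [0, 0, 0.255, -0.5, -0.9, -0.42, 50], [0, 0, 0.255, -0.533, -1, -0.42, 50], [0, 0, 0.255, -0.533, -1, -0.42, 50]]}}

```text
t: 9.98
ee_pos: [649.9, 130.3, 91.8]
orientation: [0.431, 3.111, 0.0]
ft_force: [0.8, 0.6, 0.8]
width: 50.3
grasp_force: 0.0
```

```bash
python3 - <<'E'
from h import *
im,d=snap('scene','s1')
cv2.imwrite('pics/s1c.png',cv2.resize(im[180:340,230:480,::-1],None,fx=3,fy=3,interpolation=cv2.INTER_CUBIC))
E
python3 plan.py 650.5,117.5,90,74.3 650.5,117.5,4,74.3
```

```text
t 10.0 pos [652.3 127.   92. ] yaw 74.2 tilt 0.17 w 50.1 q [ 0.18  0.64  1.61 -0.    0.89 -1.12]
650.5,117.5,90,74.3 turn [-0.     0.002 -0.002] shift [-0.004 -0.048  0.01 ] deg 0.0
650.5,117.5,4,74.3 turn [-0.     0.002 -0.002] shift [-0.003 -0.048  0.44 ] deg 0.0
```

View pics/s1c.png

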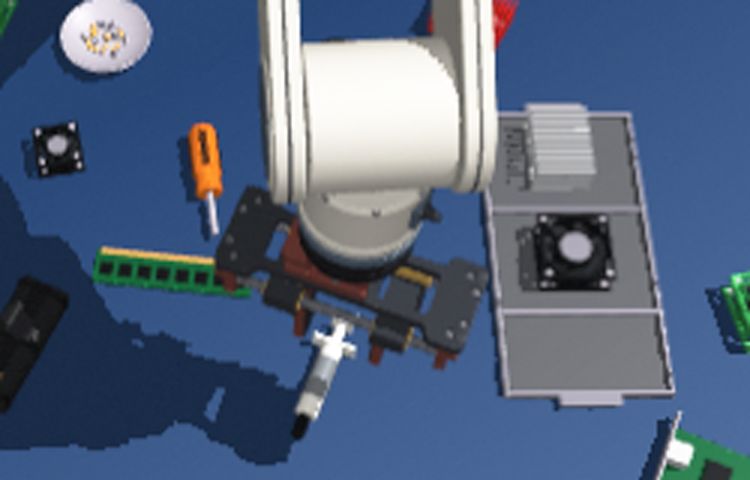

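The picture shows the heatsink at (560,147) and the fan at (575,250), both inside their wide compartments. Next is the syringe.

Emit:
{"fn": "servo_tool", "kwargs": {"rows": [[0, 0, 0, 0, -0.045, 0.05, 50], [0, 0, 0, 0, -0.045, 0.2, 50], [0, 0, 0, 0, -0.045, 0.35, 50], [0, 0, 0, 0, -0.045, 0.42, 50], [0, 0, 0, 0, -0.045, 0.43, 50], [0, 0, 0, 0, -0.045, 0.43, 50]]}}

```text
t: 10.78
ee_pos: [646.4, 124.5, 6.3]
orientation: [0.427, 3.112, 0.0]
ft_force: [-0.2, 0.4, 0.2]
width: 49.7
grasp_force: 0.0
```

```bash
python3 plan.py 650.5,117.5,4,74.3
```

```text
t 10.8 pos [646.4 124.5   6.3] yaw 74.4 tilt 0.05 w 49.7 q [ 0.17  0.75  1.64  0.    0.75 -1.13]
650.5,117.5,4,74.3 turn [0.    0.001 0.001] shift [-0.029 -0.028  0.012] deg -0.0
```

Emit:
{"fn": "servo_tool", "kwargs": {"rows": [[0, 0, 0, -0.029, -0.028, 0.01, 50], [0, 0, 0, -0.029, -0.028, 0.01, 50], [0, 0, 0, -0.029, -0.028, 0.01, 10], [0, 0, 0, -0.029, -0.028, 0.01, 10], [0, 0, 0, -0.029, -0.028, 0.01, 10], [0, 0, 0, -0.029, -0.028, 0.01, 10], [0, 0, 0, -0.029, -0.028, 0.01, 10], [0, 0, 0, -0.029, -0.028, -0.15, 10], [0, 0, 0, -0.029, -0.028, -0.35, 10], [0, 0, 0, -0.029, -0.028, -0.35, 10]]}}

```text
t: 12.02
ee_pos: [652.5, 117.5, 78.9]
orientation: [0.427, 3.107, 0.003]
ft_force: [0.9, -0.3, -0.7]
width: 17.0
grasp_force: 30.0
```

```bash
python3 plan.py 620,304,75,6.2 / 602.9,330.3,75,6.2 602.9,330.3,8,6.2
```

```text
t 12.0 pos [652.5 117.5  78.9] yaw 74.3 tilt 0.34 w 17.0 q [ 0.16  0.65  1.62 -0.    0.86 -1.14]
620,304,75,6.2 turn [0.004 0.002 0.793] shift [0.408 0.854 0.02 ] deg -68.0
--new call
602.9,330.3,75,6.2 turn [0. 0. 0.] shift [ 0.14  -0.071  0.   ] deg 0.0
602.9,330.3,8,6.2 turn [0. 0. 0.] shift [ 0.14  -0.071  0.335] deg 0.0
```

Emit:
{"fn": "servo_tool", "kwargs": {"rows": [[0, 0, 0.1, 0.1, 0.2, 0.02, 10], [0, 0, 0.22, 0.2, 0.4, 0.02, 10], [0, 0, 0.34, 0.3, 0.6, 0.02, 10], [0, 0, 0.46, 0.4, 0.8, 0.02, 10], [0, 0, 0.58, 0.43, 0.9, 0.02, 10], [0, 0, 0.7, 0.43, 0.95, 0.02, 10], [0, 0, 0.793, 0.43, 0.95, 0.02, 10], [0, 0, 0.793, 0.43, 0.95, 0.02, 10], [0, 0, 0.793, 0.43, 0.95, 0.02, 10]]}}

```text
t: 13.15
ee_pos: [618.2, 322.9, 70.9]
orientation: [-2.095, -2.34, 0.002]
ft_force: [0.4, 0.2, 0.4]
width: 17.1
grasp_force: 30.0
```

```bash
python3 plan.py 602.9,330.3,75,6.2 602.9,330.3,8,6.2
```

```text
t 13.2 pos [618.2 322.9  70.9] yaw 6.3 tilt 0.07 w 17.1 q [ 0.46  0.7   1.53 -0.    0.9   0.35]
602.9,330.3,75,6.2 turn [-0.001  0.     0.002] shift [ 0.045 -0.072 -0.021] deg -0.0
602.9,330.3,8,6.2 turn [-0.001  0.     0.002] shift [ 0.045 -0.072  0.314] deg 0.0
```

Emit:
{"fn": "servo_tool", "kwargs": {"rows": [[0, 0, 0, 0.045, -0.072, 0, 10], [0, 0, 0, 0.045, -0.072, 0, 10], [0, 0, 0, 0.045, -0.072, 0.15, 10], [0, 0, 0, 0.045, -0.072, 0.26, 10], [0, 0, 0, 0.045, -0.072, 0.3, 10], [0, 0, 0, 0.045, -0.072, 0.31, 10], [0, 0, 0, 0.045, -0.072, 0.31, 10]]}}

```text
t: 14.02
ee_pos: [603.8, 330.9, 10.2]
orientation: [2.098, 2.338, 0.001]
ft_force: [0.8, 0.2, -0.8]
width: 17.2
grasp_force: 30.0
```

```bash
python3 plan.py 602.9,330.3,7.5,6.2 602.9,330.3,90,6.2 466,4.8,90,12.8
```

```text
t 14.0 pos [603.8 330.9  10.2] yaw 6.2 tilt 0.05 w 17.2 q [0.48 0.78 1.57 0.   0.8  0.38]
602.9,330.3,7.5,6.2 turn [ 0.001 -0.    -0.   ] shift [-0.002 -0.005  0.013] deg 0.0
602.9,330.3,90,6.2 turn [ 0.001 -0.    -0.   ] shift [-0.002 -0.004 -0.399] deg 0.0
466,4.8,90,12.8 turn [ 0.001 -0.    -0.077] shift [-1.547 -0.86  -0.4  ] deg 7.0
```

Emit:
{"fn": "servo_tool", "kwargs": {"rows": [[0, 0, 0, -0.002, -0.003, 0.013, 10], [0, 0, 0, -0.002, -0.003, 0.014, 10], [0, 0, 0, -0.002, -0.003, 0.014, 34], [0, 0, 0, -0.002, -0.003, 0.014, 34], [0, 0, 0, -0.002, -0.003, 0.014, 34], [0, 0, 0, -0.002, -0.003, -0.15, 34], [0, 0, 0, -0.002, -0.003, -0.4, 34], [0, 0, 0.1, -0.25, -0.15, -0.4, 50], [0, 0, 0.22, -0.55, -0.3, -0.4, 50], [0, 0, 0.34, -0.85, -0.47, -0.4, 50]]}}

```text
t: 15.28
ee_pos: [532.0, 160.3, 90.1]
orientation: [2.624, 1.726, 0.002]
ft_force: [1.1, -0.7, -0.2]
width: 50.2
grasp_force: 0.0
```

```bash
python3 - <<'E'
from h import *
im,d=snap('top','t1')
cv2.imwrite('pics/t1c.png',cv2.resize(im[140:300,140:440,::-1],None,fx=2.6,fy=2.6,interpolation=cv2.INTER_CUBIC))
E
python3 plan.py 466,4.8,90,-77.2 466,4.8,5,-77.2
```

```text
t 15.3 pos [526.8 154.6  89. ] yaw -23.9 tilt 0.39 w 50.1 q [ 0.26  0.51  1.88 -0.    0.76  0.68]
466,4.8,90,-77.2 turn [-0.001  0.005  0.62 ] shift [-0.808  0.025 -0.001] deg -53.0
466,4.8,5,-77.2 turn [-0.001  0.005  0.62 ] shift [-0.805  0.027  0.424] deg 0.0
```

View pics/t1c.png

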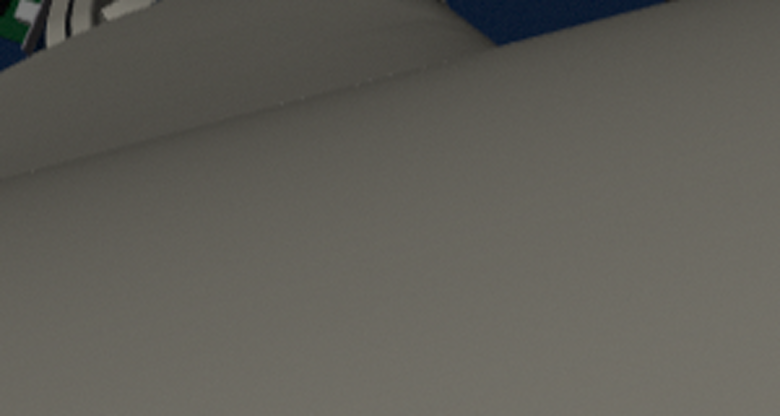

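The arm blocks the top view, so I'll check later. On to the driver.

Emit:
{"fn": "servo_tool", "kwargs": {"rows": [[0, 0, 0.12, -0.25, 0.02, 0, 50], [0, 0, 0.24, -0.5, 0.02, 0, 50], [0, 0, 0.36, -0.75, 0.02, 0, 50], [0, 0, 0.48, -0.8, 0.02, 0, 50], [0, 0, 0.6, -0.8, 0.02, 0, 50], [0, 0, 0.62, -0.8, 0.02, 0, 50], [0, 0, 0.62, -0.8, 0.02, 0.1, 50], [0, 0, 0.62, -0.8, 0.02, 0.2, 50], [0, 0, 0.62, -0.8, 0.02, 0.2, 50]]}}

```text
t: 16.45
ee_pos: [472.7, 13.1, 48.7]
orientation: [-3.118, -0.379, 0.004]
ft_force: [0.2, -0.2, -0.5]
width: 49.9
grasp_force: 0.0
```

```bash
python3 plan.py 466,4.8,5,-77.2
```

```text
t 16.4 pos [472.7  13.1  48.7] yaw -76.2 tilt 0.15 w 49.9 q [0.   0.5  2.06 0.   0.59 1.33]
466,4.8,5,-77.2 turn [-0.     0.002  0.012] shift [-0.042  0.033  0.219] deg -1.0
```

Emit:
{"fn": "servo_tool", "kwargs": {"rows": [[0, 0, 0.012, -0.042, 0.033, 0, 50], [0, 0, 0.012, -0.042, 0.033, 0.12, 50], [0, 0, 0.012, -0.042, 0.033, 0.21, 50], [0, 0, 0.012, -0.042, 0.033, 0.215, 50], [0, 0, 0.012, -0.042, 0.033, 0.215, 50]]}}

```text
t: 17.08
ee_pos: [467.3, 4.3, 7.4]
orientation: [3.122, 0.346, 0.001]
ft_force: [-0.1, -0.3, 0.5]
width: 49.8
grasp_force: 0.0
```

```bash
python3 plan.py 466,4.8,5,-77.2 466,4.8,80,-77.2 466,-180,80,-1
```

```text
t 17.1 pos [467.3   4.3   7.4] yaw -77.3 tilt 0.04 w 49.8 q [-0.02  0.58  2.07 -0.    0.48  1.33]
466,4.8,5,-77.2 turn [ 0.    -0.    -0.002] shift [-0.006 -0.004  0.012] deg 0.0
466,4.8,80,-77.2 turn [ 0.    -0.    -0.002] shift [-0.006 -0.004 -0.363] deg 0.0
466,-180,80,-1 turn [ 0.    -0.    -0.888] shift [-0.208  0.898 -0.363] deg 76.0
```

Emit:
{"fn": "servo_tool", "kwargs": {"rows": [[0, 0, 0, -0.004, -0.002, 0.01, 50], [0, 0, 0, -0.004, -0.002, 0.01, 14], [0, 0, 0, -0.004, -0.002, 0.01, 14], [0, 0, 0, -0.004, -0.002, 0.01, 14], [0, 0, 0, -0.004, -0.002, 0.01, 14], [0, 0, 0, -0.004, -0.002, 0.01, 14], [0, 0, 0, -0.004, -0.002, -0.15, 14], [0, 0, 0, -0.004, -0.002, -0.36, 14], [0, 0, -0.1, -0.06, 0.25, -0.4, 14], [0, 0, -0.22, -0.1, 0.5, -0.4, 14]]}}

```text
t: 18.32
ee_pos: [470.0, -96.8, 87.7]
orientation: [3.021, 0.857, 0.003]
ft_force: [0.4, 0.3, -1.2]
width: 23.6
grasp_force: 29.9
```

```bash
python3 plan.py 466,-290,80,-1
```

```text
t 18.3 pos [470.  -96.8  87.7] yaw -58.3 tilt 0.12 w 23.6 q [-0.23  0.43  2.03 -0.    0.68  0.79]
466,-290,80,-1 turn [ 0.001 -0.    -0.667] shift [-0.524  0.812  0.039] deg 57.0
```

Emit:
{"fn": "servo_tool", "kwargs": {"rows": [[0, 0, -0.12, -0.15, 0.25, 0.02, 14], [0, 0, -0.24, -0.3, 0.45, 0.02, 14], [0, 0, -0.36, -0.45, 0.65, 0.02, 14], [0, 0, -0.48, -0.6, 0.85, 0.02, 14], [0, 0, -0.6, -0.62, 0.95, 0.02, 14], [0, 0, -0.667, -0.62, 0.96, 0.02, 14], [0, 0, -0.667, -0.62, 0.96, 0.02, 14], [0, 0, -0.667, -0.62, 0.96, 0.02, 14]]}}

```text
t: 19.32
ee_pos: [462.7, -323.9, 82.5]
orientation: [-2.251, -2.191, 0.0]
ft_force: [-0.1, -0.1, -0.8]
width: 24.0
grasp_force: 29.9
```

```bash
python3 plan.py 461.2,-330.3,70,-1 461.2,-330.3,8.5,-1
```

```text
t 19.3 pos [ 462.7 -323.9   82.5] yaw -1.5 tilt 0.04 w 24.0 q [-0.63  0.53  1.85  0.    0.76 -0.6 ]
461.2,-330.3,70,-1 turn [-0.    -0.    -0.006] shift [-0.032 -0.007  0.062] deg 1.0
461.2,-330.3,8.5,-1 turn [-0.    -0.    -0.006] shift [-0.032 -0.006  0.37 ] deg 0.0
```

Emit:
{"fn": "servo_tool", "kwargs": {"rows": [[0, 0, 0, -0.032, -0.006, 0.08, 14], [0, 0, 0, -0.032, -0.006, 0.2, 14], [0, 0, 0, -0.032, -0.006, 0.3, 14], [0, 0, 0, -0.032, -0.006, 0.36, 14], [0, 0, 0, -0.032, -0.006, 0.365, 14], [0, 0, 0, -0.032, -0.006, 0.365, 14]]}}

```text
t: 20.08
ee_pos: [461.8, -330.8, 9.9]
orientation: [2.249, 2.193, 0.0]
ft_force: [-0.1, 0.4, -1.3]
width: 24.0
grasp_force: 30.0
```

```bash
python3 plan.py 461.2,-330.3,8.3,-1 461.2,-330.3,90,-1 648.2,-130.5,90,71.4
```

```text
t 20.1 pos [ 461.8 -330.8    9.9] yaw -1.4 tilt 0.02 w 24.0 q [-0.64  0.66  1.85 -0.    0.63 -0.62]
461.2,-330.3,8.3,-1 turn [ 0.     0.    -0.005] shift [ 0.003 -0.003  0.008] deg 0.0
461.2,-330.3,90,-1 turn [ 0.     0.    -0.005] shift [ 0.002 -0.003 -0.401] deg 0.0
648.2,-130.5,90,71.4 turn [ 0.     0.    -0.848] shift [ 1.025  0.907 -0.401] deg 72.0
```

Emit:
{"fn": "servo_tool", "kwargs": {"rows": [[0, 0, 0, 0, 0, 0.008, 14], [0, 0, 0, 0, 0, 0.009, 14], [0, 0, 0, 0, 0, 0.009, 44], [0, 0, 0, 0, 0, 0.009, 44], [0, 0, 0, 0, 0, 0.009, 44], [0, 0, 0, 0, 0, -0.15, 44], [0, 0, 0, 0, 0, -0.4, 44], [0, 0, -0.1, 0.2, 0.18, -0.42, 70], [0, 0, -0.22, 0.4, 0.36, -0.42, 70], [0, 0, -0.34, 0.6, 0.54, -0.42, 70]]}}

```text
t: 21.32
ee_pos: [573.7, -212.4, 94.2]
orientation: [1.616, 2.693, 0.0]
ft_force: [0.8, -0.8, -0.4]
width: 68.6
grasp_force: 0.0
```

```bash
python3 plan.py 648.2,-130.5,90,71.4 648.2,-130.5,5,71.4
```

```text
t 21.3 pos [ 573.7 -212.4   94.2] yaw 28.1 tilt 0.05 w 68.6 q [-0.37  0.57  1.74 -0.    0.83 -0.86]
648.2,-130.5,90,71.4 turn [ 0.     0.001 -0.504] shift [0.186 0.522 0.021] deg 43.0
648.2,-130.5,5,71.4 turn [ 0.     0.001 -0.504] shift [0.186 0.521 0.446] deg 0.0
```

Emit:
{"fn": "servo_tool", "kwargs": {"rows": [[0, 0, -0.12, 0.06, 0.15, 0, 70], [0, 0, -0.24, 0.12, 0.3, 0, 70], [0, 0, -0.36, 0.18, 0.5, 0, 70], [0, 0, -0.48, 0.186, 0.52, 0, 70], [0, 0, -0.504, 0.186, 0.52, 0, 70], [0, 0, -0.504, 0.186, 0.52, 0.1, 70], [0, 0, -0.504, 0.186, 0.52, 0.22, 70], [0, 0, -0.504, 0.186, 0.52, 0.22, 70]]}}

```text
t: 22.32
ee_pos: [644.7, -132.2, 46.7]
orientation: [-0.52, -3.093, -0.0]
ft_force: [-0.2, -0.0, 0.5]
width: 70.2
grasp_force: 0.0
```

```bash
python3 plan.py 648.2,-130.5,5,71.4
```

```text
t 22.3 pos [ 644.7 -132.2   46.7] yaw 70.9 tilt 0.31 w 70.2 q [-0.22  0.69  1.63 -0.    0.82 -1.46]
648.2,-130.5,5,71.4 turn [-0.    -0.004 -0.006] shift [-0.015  0.014  0.208] deg 0.0
```

Emit:
{"fn": "servo_tool", "kwargs": {"rows": [[0, 0, -0.006, -0.015, 0.014, 0.1, 70], [0, 0, -0.006, -0.015, 0.014, 0.2, 70], [0, 0, -0.006, -0.015, 0.014, 0.205, 70], [0, 0, -0.006, -0.015, 0.014, 0.205, 70], [0, 0, -0.006, -0.015, 0.014, 0.205, 30], [0, 0, -0.006, -0.015, 0.014, 0.205, 30], [0, 0, -0.006, -0.015, 0.014, 0.205, 30], [0, 0, -0.006, -0.015, 0.014, 0.205, 30], [0, 0, -0.006, -0.015, 0.014, 0.205, 30]]}}

```text
t: 23.45
ee_pos: [651.3, -130.4, 9.1]
orientation: [0.502, 3.101, -0.0]
ft_force: [-1.3, 1.4, 4.6]
width: 43.8
grasp_force: 30.0
```

```bash
python3 plan.py 648.2,-130.5,80,71.4 565.5,-317.1,80,-1
```

```text
t 23.4 pos [ 651.3 -130.4    9.1] yaw 71.6 tilt 0.03 w 43.8 q [-0.22  0.75  1.63 -0.    0.76 -1.47]
648.2,-130.5,80,71.4 turn [0.    0.    0.002] shift [ 0.014 -0.005 -0.354] deg -0.0
565.5,-317.1,80,-1 turn [0.    0.    0.845] shift [ 0.112 -1.021 -0.354] deg -72.0
```

Emit:
{"fn": "servo_tool", "kwargs": {"rows": [[0, 0, 0, 0, 0, -0.1, 30], [0, 0, 0, 0, 0, -0.3, 30], [0, 0, 0.1, 0.02, -0.15, -0.35, 30], [0, 0, 0.22, 0.04, -0.35, -0.35, 30], [0, 0, 0.34, 0.06, -0.55, -0.35, 30], [0, 0, 0.46, 0.08, -0.75, -0.35, 30], [0, 0, 0.58, 0.1, -0.9, -0.35, 30], [0, 0, 0.7, 0.112, -0.99, -0.35, 30], [0, 0, 0.845, 0.112, -0.99, -0.35, 30], [0, 0, 0.845, 0.112, -0.99, -0.35, 30]]}}

```text
t: 24.7
ee_pos: [567.2, -311.5, 79.4]
orientation: [2.241, 2.201, 0.0]
ft_force: [0.7, 0.2, -1.8]
width: 43.8
grasp_force: 30.0
```

```bash
python3 plan.py 565.5,-317.1,80,-1 565.5,-319,13,-1
```

```text
t 24.7 pos [ 567.2 -311.5   79.4] yaw -1.0 tilt 0.02 w 43.8 q [-0.52  0.63  1.66  0.    0.85 -0.5 ]
565.5,-317.1,80,-1 turn [ 0.  0. -0.] shift [-0.028 -0.008 -0.003] deg 0.0
565.5,-319,13,-1 turn [ 0.  0. -0.] shift [-0.037 -0.008  0.332] deg 0.0
```

Emit:
{"fn": "servo_tool", "kwargs": {"rows": [[0, 0, 0, -0.037, -0.008, 0.03, 30], [0, 0, 0, -0.037, -0.008, 0.15, 30], [0, 0, 0, -0.037, -0.008, 0.25, 30], [0, 0, 0, -0.037, -0.008, 0.32, 30], [0, 0, 0, -0.037, -0.008, 0.33, 30], [0, 0, 0, -0.037, -0.008, 0.33, 30]]}}

```text
t: 25.45
ee_pos: [565.6, -318.6, 12.7]
orientation: [-2.241, -2.202, 0.0]
ft_force: [-0.2, -0.1, -2.0]
width: 44.0
grasp_force: 30.0
```

```bash
python3 plan.py 565.5,-319,12,-1
```

```text
t 25.4 pos [ 565.6 -318.6   12.7] yaw -1.0 tilt 0.0 w 44.0 q [-0.53  0.73  1.66 -0.    0.75 -0.51]
565.5,-319,12,-1 turn [-0.  0.  0.] shift [-0.002 -0.001  0.004] deg -0.0
```

Emit:
{"fn": "servo_tool", "kwargs": {"rows": [[0, 0, 0, 0, 0, 0.006, 30], [0, 0, 0, 0, 0, 0.009, 30], [0, 0, 0, 0, 0, 0.009, 64], [0, 0, 0, 0, 0, 0.009, 64], [0, 0, 0, 0, 0, 0.009, 64], [0, 0, 0, 0, 0, -0.15, 64], [0, 0, 0, 0, 0, -0.4, 64], [0, 0, 0, -0.4, -0.3, -0.7, 64], [0, 0, 0, -0.8, -0.5, -0.8, 64], [0, 0, 0, -1, -0.8, -0.8, 64]]}}

```text
t: 26.7
ee_pos: [459.7, -457.7, 158.9]
orientation: [2.238, 2.201, 0.0]
ft_force: [0.6, -1.0, 0.4]
width: 64.2
grasp_force: 0.0
```

Emit:
{"fn": "servo_tool", "kwargs": {"rows": [[0, 0, 0, -0.2, -0.3, 0, 64], [0, 0, 0, -0.2, -0.5, 0, 64], [0, 0, 0, -0.2, -0.5, 0, 64], [0, 0, 0, -0.2, -0.5, 0, 64]]}}

```text
t: 27.2
ee_pos: [359.4, -494.1, 157.3]
orientation: [2.241, 2.201, 0.0]
ft_force: [-0.2, 0.3, 0.6]
width: 63.9
grasp_force: 0.0
```

```bash
python3 - <<'E'
from h import *
im,d=snap('top','t2')
cv2.imwrite('pics/t2c.png',cv2.resize(im[130:330,140:540,::-1],None,fx=2,fy=2,interpolation=cv2.INTER_CUBIC))
v,u=np.mgrid[0:480,0:640]; P=bydepth('top',np.c_[u.ravel(),v.ravel()],d.ravel()).reshape(480,640,3)
T={'3':((507.5,319.8),6.25),'2':((513.5,-316.2),-1.)}
for nm,k,x in [('heatsink','3',-84),('fan','3',12),('paste','3',96),('battery','2',52),('driver','2',-52)]:
    c,a=T[k]; a=np.radians(a); q=P[...,:2]-c; X=q@[np.cos(a),np.sin(a)]; Y=q@[-np.sin(a),np.cos(a)]
    w={'3':32 if x==96 else 44,'2':48}[k]
    m=(abs(X-x)<w-3)&(abs(Y)<62)&(P[...,2]>11)&(d>0)
    r=cv2.minAreaRect(np.c_[X[m],Y[m]].astype(np.float32)); z=P[...,2][m]
    print(nm,np.round(r[0],1),np.round(r[1],1),round(r[2],1),'X',X[m].min().round(),X[m].max().round(),'Y',Y[m].min().round(),Y[m].max().round(),'z',np.percentile(z,[80,90,97]).round(1))
m=(np.hypot(P[...,0]-464,P[...,1]+127)<45)&(P[...,2]>5); print('small',cv2.minAreaRect(P[m][:,:2].astype(np.float32)))
E
```

```text
heatsink [-88.3  -2.9] [50.9 65.1] 90.0 X -121.0 -56.0 Y -28.0 23.0 z [34.2 35.4 36.4]
fan [10.8 -0.7] [60.9 61.6] 0.4 X -20.0 41.0 Y -32.0 30.0 z [27.5 28.6 29.6]
paste [1.009e+02 1.000e-01] [ 35.7 103.9] 7.8 X 79.0 115.0 Y -53.0 52.0 z [20.6 21.5 22.5]
battery [52.7  2.8] [ 43.8 111.2] 0.2 X 31.0 75.0 Y -53.0 58.0 z [25.1 25.9 27. ]
driver [-51.7  -0.2] [ 26.2 106. ] 0.7 X -65.0 -38.0 Y -53.0 53.0 z [26.5 27.4 29.1]
small ((470.1258544921875, -124.2651596069336), (53.321258544921875, 40.98982620239258), 18.378156661987305)
```

View pics/t2c.png

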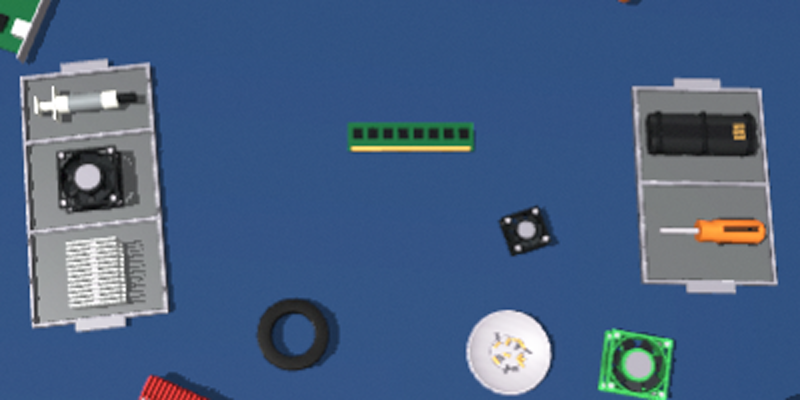

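The picture shows all five parts in their compartments, at the right heights and lined up, with the small fan untouched at (526,230). I'm handing the job in.

```bash
python3 -c "
from workcell import ctrl
print(ctrl.close_job())"
```

```text
the job is handed in; nothing more can be done
None
```

Both kits are made up and the job is handed in. In the last camera check every part lay within its limits and the small fan had not been disturbed; the hand-in returned no verdict.

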